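# Take the round pastry off the overloaded scale with tongs and hold it

### The job

The snack portion on the sprung counter scale is over by its round pastry. Grip the sprung tongs across their two arms, lift them off their rest, close them on the round pastry and lift it off, so that the pan rises back to the mark with the bar and the square one still on it. Finish while holding the pastry still in the tongs, about 10 cm or more above where it lay, never touching it with the gripper itself, and leave everything else where it stands.

Things in the scene. Friction and masses are not known exactly. Their poses are not given: they have to be found in the camera images.
- tongs_grip (a point): Plain steel sprung tongs, 230 mm long, 100 g, lying on their side on a low rest, so the arms open and close level. Point midway between the arms' two grip plates, half-way up them, 16 mm over the tongs' underside, 24 mm over the rest's plate. x runs to the jaws, y across, z up. Plates: 44 mm along x, 22 mm high; 60 mm over their outsides when let go
- tongs_jaw (a point): midway between the tongs' two jaws, half-way up, 125 mm ahead of tongs_grip along x, same height and axes. The jaws are blades 32 mm high, 46 mm long, bent as shallow Vs that centre a round thing here. Gap 74 mm let go, 44 mm on the round pastry; outside about 10 mm more
- tongs: the tongs' pivot, a drum 26 mm across and 32 mm high, 90 mm behind tongs_grip; origin under its centre, axes as tongs_grip. Width over the grip plates: 60 mm let go, 55 mm half squeezed (jaws still clear the round pastry by 7 mm a side), 48 mm when holding it, 38 mm at the stop. The springs push each plate out with 2.3 N at 60 mm, 3.5 N at 55, 5 N at 48
- tong_left (a joint): angle of the tongs' left arm (on +y of the tongs): 0 let go, about 0.065 rad on the round pastry, 0.12 rad at the stop
- tong_right (a joint): angle of the right arm, the same way
- bun_center (a point): centre of the round pastry: domed, brown, 44 mm across, upright sides from 3 to 23 mm up, 34 mm high in all; 17 mm above its underside, on its axis. About 60 g (48 to 78 g). It lies in one of three places in a row across the pan; the other two pastries have the others
- bun: the round pastry; origin under its centre, z up
- bar_center (a point): centre of the oblong pastry bar, 70 x 36 x 26 mm, about 40 g, its length roughly along the scale's x; stays on the pan
- square_center (a point): centre of the square pastry, 44 x 44 x 24 mm, about 30 g; stays on the pan
- scale: steel counter scale, fixed; origin under its base's centre, x to its rear, where a 105 mm high post with the mark (black band) stands 70 mm from the centre, y across. Flat rimless pan 115 mm (x) by 280 mm (y), top 85 mm over the counter when empty. The pastries lie in a row along y, 90 mm apart; tongs can reach over the pan's front edge along the scale's +x
- pan (a joint): how far the pan is pressed down, m: 0 empty, about 0.016 at the start, 0.0086 at the mark (the bar and the square alone); spring 80 N/m
- rest: low black tongs rest, fixed, two cross bars 10 mm high joined by a 2 mm plate; origin on the counter under tongs_grip as it lies at the start, x along the tongs
- cup: bystander: lidded drink cup, 86 mm across, 122 mm high; origin under its centre
- stapler: bystander: black stapler, 135 x 32 mm, 40 mm high; origin under its centre, length along x; lies between the tongs and the scale, nearer the robot
- tub: bystander: clear tub, 90 mm across, 70 mm high; origin under its centre
- papercup: bystander: small paper cup, 72 mm across, 60 mm high; origin under its centre
- lids: bystander: pile of black lids, 88 mm across, 44 mm high; origin under its centre
- syrup: bystander: syrup bottle, 64 mm across, 190 mm high; origin under its centre

How it is judged:
By the outcome, as a careful person would: the job done as asked, in the order asked, and still so for the second after the job is handed in, while the arm keeps its last pose, push and grip.
It also fails if it takes over 45 s, if anything falls off the work surface, if the arm or the gripper's body presses on something with over 40 N, if the wrist force passes 120 N, or if a joint passes its speed limit or range.

### The arm

A 6-joint arm with a two-finger parallel gripper is mounted at the origin on the work surface. World frame = base frame: x ahead of the robot, y to its left, z up, the work surface at z = 0. Lengths are in mm, angles in rad, forces in N, time in s.
With the tool pointing down it reaches from about 400 to 925 mm from the base axis. Payload 12.5 kg.
Tool frame: the origin (TCP) lies at the centre of the arm's flange, where the gripper is bolted on; the fingertips stand 190 mm ahead of it and the grasp point (between the pads) lies 171 mm ahead of it; z points along the fingers, y is the line along which they close (so a half turn about z gives the same grasp; the last joint's range is limited). The gripper opens to 95 mm and grips with 3 to 60 N. Pads are 20 mm wide; open, the fingers measure 119 mm over their backs; the gripper's body (75 mm by 180 mm) begins 59 mm behind the grasp point.
Start: joints at [1.194, 0.491, 1.559, -0, 1.092, -0.106], TCP at [167.165, 602.23, 404.761] pointing down, gripper open.
Joint ranges: [-3.1, 3.1], [-0.84, 2.19], [0.05, 2.79], [-1.13, 4.28], [0.06, 2.93], [-2.69, 2.69]. Speed limits (rad/s): [2.22, 2.22, 2.79, 3.14, 3.14, 3.14].

### API

Orientations are given as [roll, pitch, yaw] about the fixed x, y, z axes, in that order (R = Rz(yaw) Ry(pitch) Rx(roll)).
In Python, from cell import env, read_camera, search_frame, cut_out gives the robot as it stands. The module is installed in compiled form; this text tells all that it offers.
- The arm moves only by the tool move_arm, never from a script. Its argument "commands" is a list of rows, each a list of 3 entries, a list of its own where there are three numbers: the shift along the world's x, y, z normalised to -1 to 1, where 1 is 0.03 m, then the turn about the world's z normalised to -1 to 1, where 1 is 0.08 rad, then the opening, from -1 (shut) to 1 (fully open), so that 0 is half open. A call has 1 to 20 rows; each row shifts and turns the commanded pose from where the row before left it; what a row does not reach is not made up. A row lasts 1/12 s, in which the tool goes at most 41.7 mm and 7.16 degrees, less where a joint would pass 70% of its speed; a pose out of reach is approached as far as the arm can. A call with a number of a shift or a turn outside -1 to 1 is refused whole. A call with a gripper value outside its range is refused whole. The fingers move at their own pace and stop on an object; the grip force is fixed at half the most. Time passes only in rows, so rows that do not move let the fingers close. It gives the time, the measured TCP pose, the force, the opening and the grip force at its end, in the units of the state.
- env.state(): the state, without advancing time (a new reading comes with each control period).
- read_camera(name): name is "scene" or "top" or "wrist"; returns a dict with "image" (420x560x3 uint8, red, green, blue), "fx", "fy", "cx", "cy" (pixels), "rvec" (rotation vector, rad) and "tvec" (3), from world to camera coordinates, as OpenCV has them. Camera axes: x right, y down, z forward; pixel columns grow to the right and rows downward; lengths in mm; the calibration is good to about 2 mm. A picture is of the moment at which its call begins. There is no depth.
- env.job_done(): hands the job in; it is judged then, once.
Trained networks look in a picture, given as the dict that the camera call returned (one of the last four; its "shot" number tells which), for a name from the list of things; names that differ only in an ending like _2 or _b are one class to them, and where a whole thing is asked for, a point or a joint stands for the part that bears it (a point fixed in the world has none). Each returns a list of dicts, best first, with "confidence" (0 to 1); they miss things now and then, are a little off and sometimes report something else, mostly with a low value. They report only what shows in the picture. A call takes as long as a camera call.
- search_frame(thing, picture): "at" ([column, row] in pixels, amid what is visible of it).
- cut_out(thing, picture): "region" (420x560 bool, what is visible of it) and "at" ([column, row] in pixels, amid what is visible of it).
The state is a dict: "t": time; "joints": joint angles; "qvel": joint speeds; "tau": joint torques, N m; "eef_pos": TCP position; "tcp_rot": TCP orientation; "ft_force": force on the tool from outside, world axes, zero at the start; "moment": the same for the moment, N m; "opening": opening from 0.0 (shut) to 1.0 (fully open); "grip_force": force on a finger pad.
Only numpy, scipy, OpenCV 4.12 (cv2) and the standard library are available. Lean on these libraries where they do the work, as an engineer would, in place of code of your own. Each camera call takes 0.05 s, during which the arm holds its last target. There are 200 camera calls.

## Working session

There is one attempt and no reset: what is moved stays moved. The work goes in short steps, Python scripts to look and compute and a tool call to move; the robot and the scene stay as the last step left them, time stands still between calls to the robot, and variables do not carry over. Pictures are saved under pics/ and viewed, at most 10 in all, crops included, and the job is handed in when it is done.

Besides the shell and the picture viewer there is one more tool, called by a JSON object that holds its "op" and its "data". move_arm: Moves the arm, as the interface text tells. Its arguments: {"type":"object","properties":{"commands":{"type":"array","items":{"type":"array"}}},"required":["commands"]}

```bash
mkdir -p pics
cat > h.py <<'E'
import numpy as np, cv2
from cell import env, read_camera, search_frame, cut_out
def ray(p,uv):
    R=cv2.Rodrigues(np.array(p["rvec"],float))[0]; t=np.array(p["tvec"],float).ravel()
    d=R.T@np.array([(uv[0]-p["cx"])/p["fx"],(uv[1]-p["cy"])/p["fy"],1.0]); return -R.T@t,d
def atz(p,uv,z):
    o,d=ray(p,uv); return (o+d*(z-o[2])/d[2]).round(1)
def proj(p,X):
    K=np.array([[p["fx"],0,p["cx"]],[0,p["fy"],p["cy"]],[0,0,1.0]])
    return cv2.projectPoints(np.array(X,float).reshape(-1,3),np.array(p["rvec"],float),np.array(p["tvec"],float),K,None)[0].reshape(-1,2).round(1)
def tri(rs):
    A=np.zeros((3,3));b=np.zeros(3)
    for o,d in rs:
        d=d/np.linalg.norm(d);M=np.eye(3)-np.outer(d,d);A+=M;b+=M@o
    return np.linalg.solve(A,b).round(1)
def save(p,n,s=1):
    cv2.imwrite(f"pics/{n}.png",p["image"][:,:,::-1])
E
python3 - <<'E'
from h import *
print(env.state())
for c in("top","scene"):
    p=read_camera(c);save(p,c+"0")
    o,_=ray(p,(0,0));print(c,o.round())
    for n,z in dict(tongs_grip=24,tongs_jaw=24,tongs=32,bun_center=86,bar_center=82,square_center=82,scale=70,cup=122,stapler=40,tub=70,papercup=60,lids=44,syrup=190,rest=5).items():
        r=search_frame(n,p)
        print(n,[(np.round(q["at"],1).tolist(),round(q["confidence"],2),atz(p,q["at"],z).tolist()) for q in r[:2]])
E
```

```text
{'t': 0.0, 'joints': array([ 1.19437422e+00,  4.91566174e-01,  1.55947691e+00, -9.30597247e-06,
        1.09170349e+00, -1.05621567e-01]), 'qvel': array([-0.00182462,  0.0006539 ,  0.00219764,  0.00018884,  0.0008191 ,
        0.00071468]), 'tau': array([-3.64022606e-03, -6.12639070e+01, -2.58183968e+01,  6.91751833e-02,
        4.81904950e-02, -5.62737262e-05]), 'eef_pos': array([167.16609648, 602.18761345, 404.14805963]), 'tcp_rot': array([-3.14044429e+00, -1.13445759e-04,  2.87079634e+00]), 'ft_force': array([-0.09716225,  0.48929538, -0.46836906]), 'moment': array([-0.0839299 , -0.02588655, -0.02359401]), 'grip_force': 0.0, 'opening': 0.9970433275660908}
top [ 276.  -40. 1528.]
tongs_grip [([332.7, 257.6], 0.74, [406.5, -215.8, 24.0])]
tongs_jaw [([331.2, 226.2], 0.54, [518.4, -215.4, 24.0])]
tongs [([329.8, 203.6], 0.74, [599.3, -213.0, 32.0])]
bun_center [([222.2, 203.6], 0.71, [595.8, 165.8, 86.0])]
bar_center [([249.2, 201.1], 0.78, [603.5, 72.3, 82.0]), ([300.5, 156.7], 0.46, [760.9, -110.7, 82.0])]
square_center [([197.9, 201.1], 0.55, [607.4, 251.2, 82.0]), ([224.5, 201.1]
[... 782 characters left out ...]
3.6, 99.7, 86.0])]
bar_center [([331.1, 225.5], 0.76, [604.0, 73.5, 82.0]), ([238.0, 216.2], 0.73, [602.6, -171.6, 82.0])]
square_center [([399.7, 235.3], 0.68, [614.1, 248.9, 82.0]), ([293.2, 196.4], 0.21, [519.9, -33.8, 82.0])]
scale [([362.2, 245.5], 0.64, [648.2, 155.9, 70.0])]
cup [([258.1, 270.8], 0.88, [778.7, -90.1, 122.0])]
stapler [([290.2, 194.3], 0.97, [480.3, -45.6, 40.0])]
tub [([201.7, 273.6], 0.8, [774.5, -232.2, 70.0])]
papercup [([442.0, 166.6], 0.63, [342.0, 386.4, 60.0])]
lids [([339.4, 303.0], 0.66, [800.7, 106.9, 44.0]), ([397.6, 237.2], 0.5, [594.7, 252.2, 44.0])]
syrup [([121.3, 197.6], 0.66, [656.0, -438.7, 190.0])]
rest [([235.9, 217.6], 0.92, [554.4, -192.4, 5.0])]
```

Run:
```python
import cv2
a=cv2.imread("pics/top0.png")[130:310,140:440]
cv2.imwrite("pics/topc.png",cv2.resize(a,(800,480),interpolation=cv2.INTER_CUBIC))
a=cv2.imread("pics/scene0.png")[140:320,180:480]
cv2.imwrite("pics/scenec.png",cv2.resize(a,(800,480),interpolation=cv2.INTER_CUBIC))
```

```text
(no output)
```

View pics/topc.png

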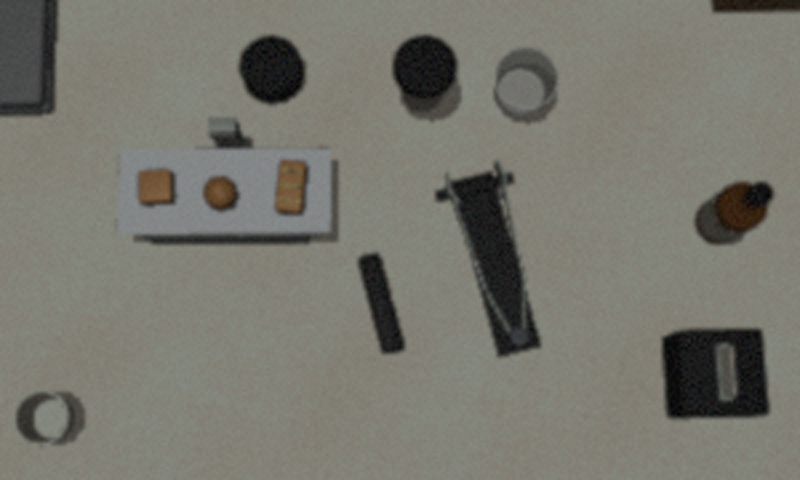

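View pics/scenec.png

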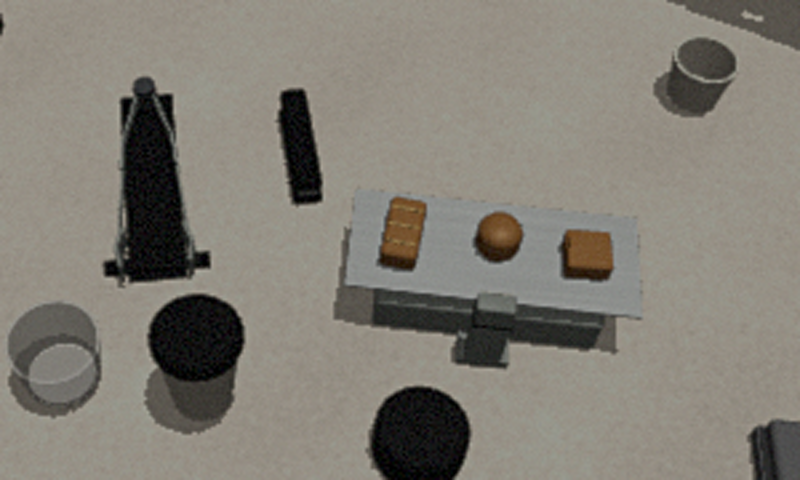

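The top crop shows the pivot at about (335,256) full px and the jaws at about (318,195). That gives a tongs yaw of about 0.27. The bun is in the middle of the pan, with the bar on its right and the square on its left. The post is on the far (+x) side, so the scale's x is about world x. I'll move the wrist camera over both.

{"op": "move_arm", "data": {"commands": [[[0.74, -0.96, 0], 0.27, 1], [[0.74, -0.96, 0], 0.27, 1], [[0.74, -0.96, 0], 0.27, 1], [[0.74, -0.96, 0], 0.27, 1], [[0.74, -0.96, 0], 0.27, 1], [[0.74, -0.96, 0], 0.27, 1], [[0.74, -0.96, 0], 0.27, 1], [[0.74, -0.96, 0], 0.27, 1], [[0.74, -0.96, 0], 0.27, 1], [[0.74, -0.96, 0], 0.27, 1], [[0.74, -0.96, 0], 0.27, 1], [[0.74, -0.96, 0], 0.27, 1], [[0.74, -0.96, 0], 0, 1], [[0.74, -0.96, 0], 0, 1], [[0.74, -0.96, 0], 0, 1], [[0, 0, 0], 0, 1], [[0, 0, 0], 0, 1]]}}

```text
t: 2.92
eef_pos: [501.0, 168.8, 404.6]
tcp_rot: [3.142, -0.0, 3.127]
ft_force: [-0.8, 0.9, 0.3]
opening: 1.001
grip_force: 0.0
```

Run:
```python
from h import *
s=env.state();print(s["eef_pos"],s["tcp_rot"],s["joints"].round(2))
p=read_camera("wrist");save(p,"w1")
print(ray(p,(0,0))[0].round())
for n,z in dict(bun_center=86,bar_center=82,square_center=81,scale=70,stapler=40).items():
    r=cut_out(n,p)
    for q in r[:2]:
        c,sz,a=cv2.minAreaRect(np.argwhere(q["region"])[:,::-1].astype(np.float32))
        print(n,np.round(q["at"]),round(q["confidence"],2),atz(p,q["at"],z),np.round(sz),round(a))
```

```text
[500.957683   168.8438159  404.56936326] [ 3.14150590e+00 -2.35928865e-04  3.12690832e+00] [ 0.2   0.35  1.79  0.    0.99 -1.36]
[431. 170. 383.]
bun_center [281. 315.] 0.92 [623.9 161.5  86. ] [48. 35.] 78
bar_center [197. 316.] 0.84 [626.7  71.9  82. ] [69. 39.] 90
bar_center [283. 266.] 0.7 [569.5 165.1  82. ] [115. 263.] 89
square_center [361. 314.] 0.66 [627.5 247.3  81. ] [18. 44.] 90
scale [282. 265.] 0.58 [574.7 163.5  70. ] [116. 264.] 90
stapler [ 97. 155.] 0.86 [458.4 -32.   40. ] [132.  44.] 67
stapler [282. 314.] 0.19 [652.4 161.6  40. ] [33. 47.] 13
```

View pics/w1.png

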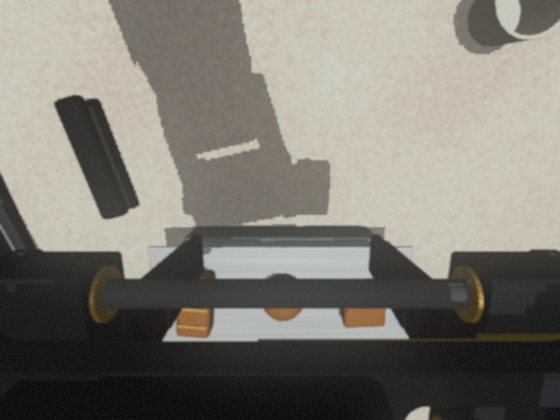

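The gripper hides the bun (around px 281,300). The pan's front edge is at row 245 and level, so the scale's yaw is about 0. The view is clear at rows below 240, so I'll shift forward.

{"op": "move_arm", "data": {"commands": [[[1, 0, 0], 0, 1], [[1, 0, 0], 0, 1], [[1, 0, 0], 0, 1], [[1, 0, 0], 0, 1], [[1, 0, 0], 0, 1], [[1, 0, 0], 0, 1], [[0, 0, 0], 0, 1], [[0, 0, 0], 0, 1]]}}

```text
t: 3.88
eef_pos: [680.6, 170.9, 403.7]
tcp_rot: [-3.142, -0.001, 3.131]
ft_force: [-0.8, -0.6, 0.6]
opening: 1.0
grip_force: 0.0
```

Run:
```python
from h import *
s=env.state();print(s["eef_pos"],s["tcp_rot"])
p=read_camera("wrist");save(p,"w2")
for n,z in dict(bun_center=86,bar_center=95,square_center=93,scale=69).items():
    for q in cut_out(n,p)[:1]:
        c,sz,a=cv2.minAreaRect(np.argwhere(q["region"])[:,::-1].astype(np.float32))
        print(n,np.round(q["at"]),round(q["confidence"],2),atz(p,q["at"],z),np.round(c),atz(p,c,z),np.round(sz),round(a,1))
```

```text
[680.607141   170.88801624 403.68231741] [-3.14150979e+00 -1.13626898e-03  3.13062016e+00]
bun_center [277. 119.] 0.77 [604.4 164.1  86. ] [277. 118.] [603.6 163.3  86. ] [50. 49.] 45.0
bar_center [173. 123.] 0.63 [607.3  73.6  95. ] [175. 126.] [609.5  75.3  95. ] [46. 81.] 1.8
square_center [371. 126.] 0.7 [611.8 246.2  93. ] [370. 129.] [614.1 245.6  93. ] [52. 52.] 90.0
scale [278. 145.] 0.82 [627.9 163.7  69. ] [274. 144.] [627.6 159.6  69. ] [306. 167.] 0.3
```

View pics/w2.png

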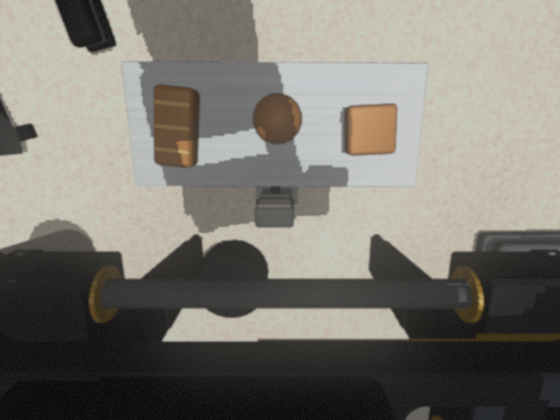

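The bun is at px (277,118), which is about (603.5,163.5). The pan edges are level. Next are the tongs.

{"op": "move_arm", "data": {"commands": [[[-0.2, -0.92, 0], 0.27, 1], [[-0.2, -0.92, 0], 0.27, 1], [[-0.2, -0.92, 0], 0.27, 1], [[-0.2, -0.92, 0], 0.27, 1], [[-0.2, -0.92, 0], 0.27, 1], [[-0.2, -0.92, 0], 0.27, 1], [[-0.2, -0.92, 0], 0.27, 1], [[-0.2, -0.92, 0], 0.27, 1], [[-0.2, -0.92, 0], 0.27, 1], [[-0.2, -0.92, 0], 0.27, 1], [[-0.2, -0.92, 0], 0.27, 1], [[-0.2, -0.92, 0], 0.27, 1], [[-0.2, -0.92, 0], 0.27, 1], [[0, 0, 0], 0, 1], [[0, 0, 0], 0, 1]]}}

```text
t: 5.38
eef_pos: [601.5, -189.4, 405.2]
tcp_rot: [-3.141, 0.0, -2.875]
ft_force: [1.0, 0.0, -0.3]
opening: 1.004
grip_force: 0.0
```

Run:
```python
from h import *
s=env.state();print(s["eef_pos"],s["tcp_rot"])
p=read_camera("wrist");save(p,"w3")
for n,z in dict(tongs_grip=26,tongs_jaw=26,tongs=26,rest=5).items():
    for q in search_frame(n,p)[:2]: print(n,np.round(q["at"]),round(q["confidence"],2),atz(p,q["at"],z))
for q in cut_out("tongs",p)[:2]:
    ys,xs=np.nonzero(q["region"]);print(q["confidence"],xs.min(),xs.max(),ys.min(),ys.max())
```

```text
[ 601.45093859 -189.37903029  405.17235618] [-3.14149255e+00  4.00789000e-04 -2.87468489e+00]
tongs_grip [322.  99.] 0.63 [ 497.4 -178.5   26. ]
tongs_grip [324. 113.] 0.28 [ 510.4 -171.4   26. ]
tongs_jaw [323.  98.] 0.74 [ 496.  -177.7   26. ]
tongs [320. 101.] 0.94 [ 500.2 -179.3   26. ]
rest [292. 120.] 0.81 [ 526.  -202.8    5. ]
0.76 258 329 0 233
```

View pics/w3.png

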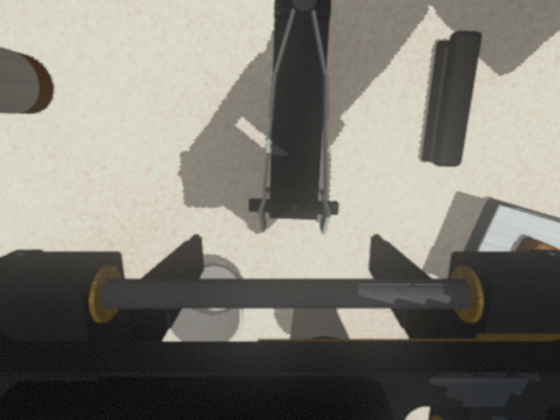

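Run:
```python
import cv2,numpy as np
a=cv2.imread("pics/w3.png")[0:240,230:360]
a=cv2.convertScaleAbs(a,alpha=1.5,beta=20)
cv2.imwrite("pics/w3c.png",np.hstack([cv2.resize(a[:120],(650,600),interpolation=cv2.INTER_CUBIC)])) 
b=np.hstack([a[:120],a[120:]]); cv2.imwrite("pics/w3c.png",cv2.resize(b,(780,360),interpolation=cv2.INTER_CUBIC))
```

```text
(no output)
```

View pics/w3c.png

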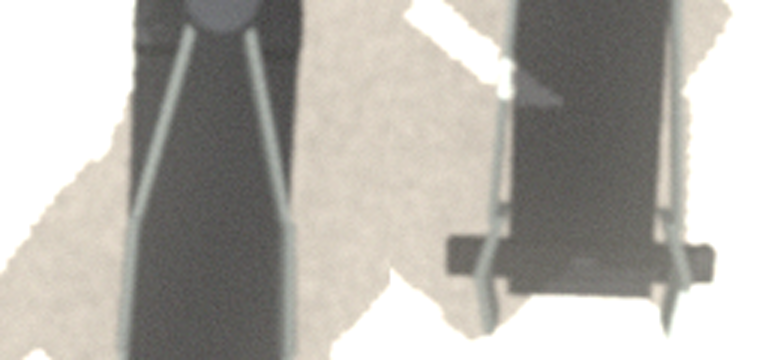

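Run:
```python
from h import *
p=read_camera("wrist")
P=lambda u,v,z:atz(p,(u,v),z)
jl,jr=P(261.5,211,42),P(328,212,42);j=(jl+jr)/2
gl,gr=P(275.7,73,37),P(325.7,74,37);g=(gl+gr)/2
pv=P(304,11,42)
print(jl,jr,j,np.linalg.norm(jl-jr));print(gl,gr,g,np.linalg.norm(gl-gr));print("drum front",pv)
d=(j-g)[:2];print("L",np.linalg.norm(d),"yaw",np.arctan2(d[1],d[0]))
d=(j-pv)[:2];L=np.linalg.norm(d);print(L,"yaw",np.arctan2(d[1],d[0]), "grip from jaw",j[:2]-125*d/L,"from drum",pv[:2]+77*d/L)
p2=read_camera("top")
print(proj(p2,[[*pv[:2],42],jl,jr]))
```

```text
[ 630.4 -208.1   42. ] [ 611.9 -136.7   42. ] [ 621.15 -172.4    42.  ] 73.75777925073396
[ 488. -230.   37.] [ 475.5 -181.    37. ] [ 481.75 -205.5    37.  ] 50.56925943693461
drum front [ 428.4 -217.8   42. ]
L 143.2758528154692 yaw 0.2331288707518611
198.0245502456703 yaw 0.2313219913781606 grip from jaw [ 499.47948001 -201.05806282] from drum [ 503.34904032 -200.14663331]
[[333.6 250.8]
 [328.4 194.5]
 [308.6 200. ]]
```

The jaw V vertices are at px (261,211) and (328,212), and the drum front is at (304,11). The measured jaw gap of 73.8 mm matches the given 74. The grip point is about (501.5,-200.6), with yaw about 0.24.

{"op": "move_arm", "data": {"commands": [[[-0.83, -0.09, 0], -0.33, 1], [[-0.83, -0.09, 0], 0, 1], [[-0.83, -0.09, -0.5], 0, 1], [[-0.83, -0.09, -0.9], 0, 1], [[0, 0, -1], 0, 1], [[0, 0, -1], 0, 1], [[0, 0, -1], 0, 1], [[0, 0, 0], 0, 1], [[0, 0, 0], 0, 1]]}}

```text
t: 6.53
eef_pos: [502.7, -199.3, 272.3]
tcp_rot: [3.14, -0.002, -2.899]
ft_force: [0.3, 0.5, -0.2]
opening: 1.002
grip_force: 0.0
```

Run:
```python
from h import *
s=env.state();print(s["eef_pos"],s["tcp_rot"])
p=read_camera("wrist");save(p,"w4")
c,si=np.cos(.24),np.sin(.24)
g=np.array([501.5,-200.6]);x=np.array([c,si]);y=np.array([-si,c])
print(proj(p,[[*(g+a*x+b*y),z] for a,b,z in [(-77,0,42),(-22,-30,37),(-22,30,37),(0,30,37),(0,-30,37)]]))
```

```text
[ 502.74352004 -199.25242615  272.30465595] [ 3.13973593e+00 -1.90129867e-03 -2.89855384e+00]
[[284.3 112. ]
 [240.5 196. ]
 [328.  196.1]
 [326.9 226.7]
 [241.6 226.6]]
```

View pics/w4.png

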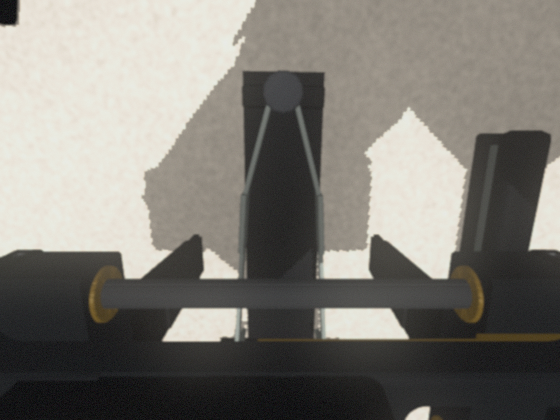

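The drum front is at px (283,112) against a predicted (284,112), so the alignment is good. Next I descend and half-squeeze.

{"op": "move_arm", "data": {"commands": [[[-0.02, -0.05, -0.8], 0, 1], [[0, 0, -0.8], 0, 1], [[0, 0, -0.8], 0, 1], [[0, 0, 0], 0, 1], [[0, 0, 0], 0, 0.5], [[0, 0, 0], 0, 0.14], [[0, 0, 0], 0, 0.14], [[0, 0, 0], 0, 0.14], [[0, 0, 0], 0, 0.14], [[0, 0, 0], 0, 0.14], [[0, 0, 0], 0, 0.14], [[0, 0, 0], 0, 0.14]]}}

```text
t: 7.58
eef_pos: [502.4, -201.0, 201.5]
tcp_rot: [-3.14, 0.002, -2.899]
ft_force: [1.4, 0.5, 6.6]
opening: 0.575
grip_force: 5.3
```

{"op": "move_arm", "data": {"commands": [[[0, 0, 0.2], 0, 0.14], [[0, 0, 0.3], 0, 0.14], [[0, 0, 0.4], 0, 0.14], [[0, 0, 0.4], 0, 0.14], [[0, 0, 0.4], 0, 0.14], [[0, 0, 0.4], 0, 0.14], [[0, 0, 0.3], 0, 0.14], [[0, 0, 0], 0, 0.14], [[0, 0, 0], 0, 0.14]]}}

```text
t: 8.33
eef_pos: [501.9, -200.8, 273.2]
tcp_rot: [-3.141, 0.001, -2.899]
ft_force: [0.1, 1.1, -1.1]
opening: 0.573
grip_force: 3.3
```

Run:
```python
from h import *
s=env.state();print(s["eef_pos"],s["tcp_rot"],s["ft_force"],s["moment"],s["opening"],s["grip_force"])
p=read_camera("wrist");q=read_camera("scene")
cv2.imwrite("pics/w5.png",np.vstack([p["image"][0:260,180:400],cv2.resize(q["image"][140:250,180:300],None,fx=220/120,fy=220/120)])[:,:,::-1])
```

```text
[ 501.87128752 -200.82011723  273.19400849] [-3.14111722e+00  6.53716569e-04 -2.89882755e+00] [ 0.07519476  1.11377718 -1.0796732 ] [-0.01585747  0.02124506 -0.0458703 ] 0.5729882557995717 3.3092358335852623
```

View pics/w5.png

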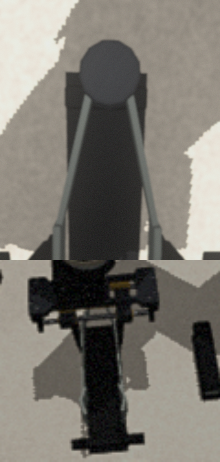

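Lifted: the scene view shows the tongs clear of the rest, and the wrist view shows the drum top at px (260–320, 40–105). I'll check the pitch from that.

Run:
```python
from h import *
s=env.state();T=s["eef_pos"];yaw=s["tcp_rot"][2]+np.pi
p=read_camera("wrist");im=p["image"]
x=np.array([np.cos(yaw),np.sin(yaw),0]);y=np.array([-x[1],x[0],0]);z=np.array([0,0,1])
g=T-[0,0,175.5]
for pit in(-.15,-.1,-.05,0,.05,.1):   # + = jaw down
    X=x*np.cos(pit)-z*np.sin(pit);Z=z*np.cos(pit)+x*np.sin(pit)
    pts=[g-90*X+16*Z+13*v for v in (X,-X,y,-y)]
    print(pit,proj(p,pts).tolist())
c=cv2.HoughCircles(cv2.medianBlur(cv2.cvtColor(im,cv2.COLOR_RGB2GRAY)[:140,230:350],5),cv2.HOUGH_GRADIENT,1,50,param1=60,param2=15,minRadius=22,maxRadius=42)
print(c+np.array([230,0,0]))
q=read_camera("scene")
for n in("tongs_jaw","tongs","tongs_grip"): print(n,[(np.round(a["at"]),a["confidence"]) for a in search_frame(n,q)[:1]])
print(proj(q,[g+125*x,g-90*x,g]))
```

```text
-0.15 [[286.3, 105.7], [286.2, 44.8], [315.6, 75.5], [256.9, 75.6]]
-0.1 [[286.3, 105.8], [286.2, 42.2], [316.5, 74.4], [256.0, 74.5]]
-0.05 [[286.3, 106.5], [286.3, 40.0], [317.5, 73.9], [255.1, 74.0]]
0 [[286.4, 107.8], [286.3, 38.5], [318.6, 73.9], [254.1, 74.0]]
0.05 [[286.4, 109.6], [286.3, 37.5], [319.7, 74.6], [253.0, 74.7]]
0.1 [[286.4, 112.0], [286.4, 37.4], [320.8, 76.0], [252.0, 76.1]]
[[[289.5  67.5  28. ]]]
tongs_jaw [(array([248., 215.]), 0.83)]
tongs [(array([367., 229.]), 0.74)]
tongs_grip [(array([246., 214.]), 0.81)]
[[236.5 219.3]
 [231.5 158.5]
 [233.5 182.4]]
```

The tongs are level within about 0.05 rad. I'll raise them and carry them across gently, over the pan.

{"op": "move_arm", "data": {"commands": [[[0, 0, 0.3], 0, 0.12], [[0, 0, 0.6], 0, 0.12], [[0, 0, 0.6], 0, 0.12], [[0, 0, 0.4], 0, 0.12], [[0, 0, 0], 0, 0.12]]}}

```text
t: 9.1
eef_pos: [502.2, -201.0, 332.4]
tcp_rot: [-3.139, 0.003, -2.899]
ft_force: [-0.0, 0.3, -0.8]
opening: 0.562
grip_force: 3.5
```

{"op": "move_arm", "data": {"commands": [[[0, 0.3, 0], 0, 0.12], [[0, 0.6, 0], 0, 0.12], [[-0.048, 0.66, 0], -0.184, 0.12], [[-0.048, 0.66, 0], -0.184, 0.12], [[-0.048, 0.66, 0], -0.184, 0.12], [[-0.048, 0.66, 0], -0.184, 0.12], [[-0.048, 0.66, 0], -0.184, 0.12], [[-0.048, 0.66, 0], -0.184, 0.12], [[-0.048, 0.66, 0], -0.184, 0.12], [[-0.048, 0.66, 0], -0.184, 0.12], [[-0.048, 0.66, 0], -0.184, 0.12], [[-0.048, 0.66, 0], -0.184, 0.12], [[-0.048, 0.66, 0], -0.184, 0.12], [[-0.048, 0.66, 0], -0.184, 0.12], [[-0.048, 0.66, 0], -0.184, 0.12], [[-0.048, 0.66, 0], -0.184, 0.12], [[-0.048, 0.66, 0], -0.184, 0.12], [[-0.048, 0.66, 0], -0.184, 0.12], [[0, 0.5, 0], 0, 0.12], [[0, 0.2, 0], 0, 0.12]]}}

```text
t: 10.77
eef_pos: [478.2, 165.8, 328.9]
tcp_rot: [-3.142, -0.002, -3.133]
ft_force: [-0.0, -0.6, -1.0]
opening: 0.558
grip_force: 3.5
```

Run:
```python
from h import *
s=env.state();T=s["eef_pos"];yaw=s["tcp_rot"][2]-np.pi*np.sign(s["tcp_rot"][2]);print(T,s["tcp_rot"],s["opening"],s["grip_force"],yaw)
p=read_camera("scene");t=read_camera("top");w=read_camera("wrist")
A=cv2.resize(p["image"][150:270,300:440],(560,480),interpolation=cv2.INTER_CUBIC)
B=cv2.resize(t["image"][170:270,195:255],(240,400),interpolation=cv2.INTER_CUBIC)
C=np.zeros((480,800,3),np.uint8);C[:,:560]=A;C[:400,560:]=B
cv2.imwrite("pics/a6.png",cv2.convertScaleAbs(C,alpha=1.4)[:,:,::-1])
x=np.array([np.cos(yaw),np.sin(yaw),0]);y=np.array([-x[1],x[0],0]);g=T-[0,0,175.5]
P=[g+125*x+a*x+b*y+[0,0,16] for a,b in((0,33),(0,-33),(23,30),(23,-30))]+[[603.5,163.5,103]]
print(((proj(p,P)-[300,150])*4).tolist(),((proj(t,P)-[195,170])*4+[560,0]).tolist())
im=cv2.cvtColor(w["image"],cv2.COLOR_RGB2GRAY)
c=cv2.HoughCircles(cv2.medianBlur(im[:140,230:350],5),cv2.HOUGH_GRADIENT,1,50,param1=60,param2=15,minRadius=22,maxRadius=42)
print(c)
```

```text
[478.24565183 165.79795057 328.8676289 ] [-3.14158951e+00 -1.59604742e-03 -3.13282140e+00] 0.5581004993654758 3.476489558815956 0.008771255595872773
[[346.79999999999995, 238.79999999999995], [236.79999999999995, 229.60000000000002], [343.20000000000005, 269.20000000000005], [242.0, 260.4], [269.20000000000005, 296.4]] [[612.8, 104.79999999999995], [693.2, 102.39999999999998], [616.8, 77.60000000000002], [689.6, 75.60000000000002], [668.8, 121.20000000000005]]
[[[59.5 69.5 30.2]]]
```

View pics/a6.png

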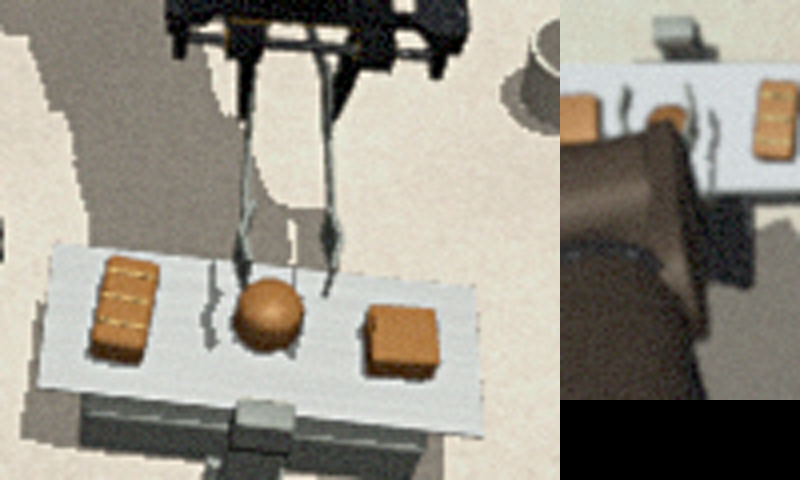

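The scene crop shows jaw tips at zoomed (247,283) and (328,295), with the bun at (268,312). The top crop shows the jaws at (624,108) and (692,108), straddling the bun's y. I'll work out the pitch numerically.

Run:
```python
from h import *
from scipy.optimize import least_squares
s=env.state();T=s["eef_pos"]
p=read_camera("scene");t=read_camera("top")
obsS=np.array([[247,283],[328,295]])/4+[300,150]   # bottom tip corners, scene (-y, +y)
obsT=(np.array([[692,108],[624,108]])-[560,0])/4+[195,170] # mid-blade tops
g=T-[0,0,175.5]
def pts(v):
    dx,dy,dz,h=v;j=g+[125+dx,dy,dz]
    S=proj(p,[j+[22,-h,-16],j+[22,h,-16]]); U=proj(t,[j+[0,-h-3,16],j+[0,h+3,16]]);return np.r_[(S-obsS).ravel(),(U-obsT).ravel()]
r=least_squares(pts,[0,0,0,28],diff_step=1e-2,x_scale=[5,5,5,5]);print(r.x,r.fun.round(1))
for i in range(1):
    for c in (p,t):
        for n in("tongs_jaw","bun_center"):
            for a in cut_out(n,c)[:1]:
                ys,xs=np.nonzero(a["region"]);print(n,a["confidence"].__round__(2),np.round(a["at"]),xs.min(),xs.max(),ys.min(),ys.max())
```

```text
[ 0.          1.5234103   0.         24.89182098] [-1.6  1.8 -1.4  0.7 -0.8 -1.4 -0.8 -1. ]
tongs_jaw 0.76 [381. 205.] 357 384 158 221
bun_center 0.52 [364. 227.] 358 375 219 237
tongs_jaw 0.39 [209. 199.] 208 228 192 202
bun_center 0.56 [298. 157.] 287 311 143 171
```

```bash
sed -i 's/reshape(-1,2).round(1)/reshape(-1,2).round(4)/' h.py
python3 - <<'E'
from h import *
from scipy.optimize import least_squares
T=env.state()["eef_pos"]
p=read_camera("scene");t=read_camera("top")
obsS=np.array([[247,283],[328,295]])/4+[300,150]
obsT=(np.array([[692,108],[624,108]])-[560,0])/4+[195,170]
g=T-[0,0,175.5]
def pts(v):
    dx,dy,dz,h=v-10;h+=28;j=g+[125+dx,dy,dz]
    S=proj(p,[j+[22,-h,-16],j+[22,h,-16]]); U=proj(t,[j+[0,-h-3,16],j+[0,h+3,16]]);return np.r_[(S-obsS).ravel(),(U-obsT).ravel()]
r=least_squares(pts,[10,10,10,10.],diff_step=.05);print(r.x-10,r.fun.round(2))
# bun check
m=cut_out("bun_center",p)[0]["region"];print(proj(p,[[603.5,163.5,86]]))
E
```

```text
[-4.319041    3.73447947 -0.61503158 -3.17589288] [-1.02  0.53 -0.88 -0.55 -1.3  -0.21 -1.26  0.16]
[[366.2614 227.8075]]
```

{"op": "move_arm", "data": {"commands": [[[0.1, 0, -0.3], 0, 0.16], [[0, 0, -0.4], 0, 0.16], [[0, 0, -0.3], 0, 0.16], [[0, 0, 0], 0, 0.16], [[0, 0, 0], 0, 0.16]]}}

```text
t: 11.78
eef_pos: [482.0, 163.9, 299.1]
tcp_rot: [-3.141, -0.001, -3.134]
ft_force: [-0.1, 0.3, -2.0]
opening: 0.58
grip_force: 3.1
```

Run:
```python
from h import *
s=env.state();T=s["eef_pos"];yaw=s["tcp_rot"][2]-np.pi*np.sign(s["tcp_rot"][2]);print(T,yaw,s["opening"],s["grip_force"],s["ft_force"])
p=read_camera("scene");t=read_camera("top");save(p,"s7");save(t,"t7")
A=cv2.resize(p["image"][190:250,335:395],(540,540),interpolation=cv2.INTER_CUBIC)   #9x
B=cv2.resize(t["image"][180:225,205:235],(260,390),interpolation=cv2.INTER_CUBIC)  #8.667x
C=np.zeros((540,800,3),np.uint8);C[:,:540]=A;C[:390,540:]=B
cv2.imwrite("pics/a7.png",cv2.convertScaleAbs(C,alpha=1.4)[:,:,::-1])
x=np.array([np.cos(yaw),np.sin(yaw),0]);y=np.array([-x[1],x[0],0]);g=T-[0,0,175.5]
for n,P in dict(top=[g+125*x+a*x+b*y+[0,0,16] for b in(-32,32) for a in(-23,0,23)],bot=[g+125*x+a*x+b*y+[0,0,-16] for b in(-32,32) for a in(-23,0,23)],bun=[[603.5,163.5,103]]).items():
    print(n,((proj(p,P)-[335,190])*9).round().tolist(),((proj(t,P)-[205,180])*8.667+[540,0]).round().tolist())
```

```text
[481.982067   163.90563268 299.12462422] 0.00728481300252426 0.579987670128526 3.145696297287941 [-0.13132525  0.30239511 -2.02107821]
top [[200.0, 165.0], [199.0, 231.0], [198.0, 300.0], [432.0, 185.0], [434.0, 252.0], [436.0, 321.0]] [[755.0, 202.0], [755.0, 144.0], [755.0, 86.0], [589.0, 207.0], [589.0, 149.0], [590.0, 91.0]]
bot [[184.0, 232.0], [183.0, 298.0], [182.0, 365.0], [411.0, 251.0], [413.0, 318.0], [415.0, 386.0]] [[765.0, 220.0], [765.0, 163.0], [765.0, 106.0], [603.0, 224.0], [603.0, 167.0], [603.0, 111.0]]
bun [[291.0, 306.0]] [[689.0, 176.0]]
```

View pics/a7.png

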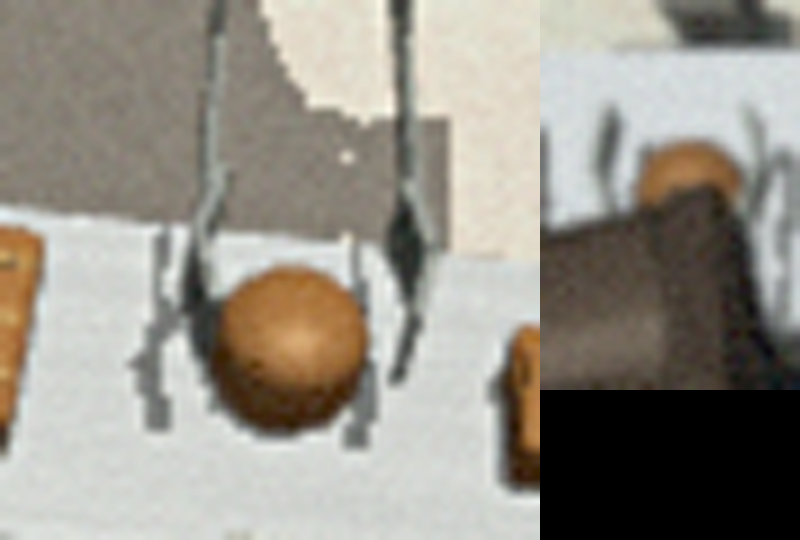

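Scene crop: the right jaw's vertex is at (432,250) against a predicted (434,252), and the left jaw's lower vertex is at (183,300) against (183,298). The tongs are level and where the model puts them, and the jaws straddle the bun to about ±1 mm. I'll back off 2.5 mm in x, lower around the bun, then close.

{"op": "move_arm", "data": {"commands": [[[-0.08, 0, 0], 0, 0.17], [[0, 0, -0.2], 0, 0.17], [[0, 0, -0.3], 0, 0.17], [[0, 0, -0.3], 0, 0.17], [[0, 0, -0.3], 0, 0.17], [[0, 0, 0], 0, 0.17], [[0, 0, 0], 0, 0.17], [[0, 0, 0], 0, 0.17]]}}

```text
t: 12.55
eef_pos: [479.6, 163.9, 266.6]
tcp_rot: [3.142, -0.0, -3.134]
ft_force: [0.7, 0.4, -0.8]
opening: 0.587
grip_force: 3.1
```

Run:
```python
from h import *
s=env.state();print(s["eef_pos"],s["opening"],s["grip_force"],s["ft_force"],s["moment"])
p=read_camera("scene");save(p,"s8")
for n in("bun_center","bar_center","square_center","tongs_jaw"):
    for a in cut_out(n,p)[:2]:
        ys,xs=np.nonzero(a["region"]);print(n,round(a["confidence"],2),np.round(a["at"],1),xs.min(),xs.max(),ys.min(),ys.max())
# drift of the orange pastry pixels vs previous picture
q=cv2.imread("pics/s7.png");r=p["image"][:,:,::-1]
for im in(q,r):
    h=cv2.inRange(cv2.cvtColor(np.ascontiguousarray(im),cv2.COLOR_BGR2HSV),(5,110,30),(22,255,255));h[:,:320]=0;h[:205]=0;h[260:]=0;h[:,420:]=0
    n,l,st,c=cv2.connectedComponentsWithStats(h);print([(st[i].tolist(),c[i].round(1).tolist()) for i in range(1,n) if st[i,4]>30])
```

```text
[479.63655347 163.93890263 266.6364562 ] 0.5869824055679724 3.062916621565819 [ 0.70907251  0.36413486 -0.79253497] [-0.02097284 -0.04283778 -0.03889602]
bun_center 0.52 [366.1 229.6] 359 374 220 236
bun_center 0.36 [401.2 235.4] 391 409 226 244
bar_center 0.71 [330.4 227.6] 322 339 214 240
bar_center 0.4 [377.5 208. ] 375 381 181 231
square_center 0.89 [401.3 237.6] 391 409 226 244
square_center 0.39 [237.4 216.2] 219 258 175 245
tongs_jaw 0.7 [255.1 269. ] 235 271 250 297
tongs_jaw 0.66 [380.1 219. ] 353 381 174 235
[([323, 214, 17, 27, 329], [330.7, 227.0]), ([359, 220, 17, 18, 235], [366.7, 228.3]), ([391, 226, 19, 19, 293], [400.0, 235.0])]
[([323, 214, 17, 27, 330], [330.7, 227.0]), ([358, 220, 18, 18, 231], [366.8, 228.2]), ([391, 226, 19, 19, 295], [400.0, 235.1])]
```

The bun is undisturbed and there is no contact. I'll close gradually.

{"op": "move_arm", "data": {"commands": [[[0, 0, 0], 0, 0.1], [[0, 0, 0], 0, 0.07], [[0, 0, 0], 0, 0.04], [[0, 0, 0], 0, 0.01], [[0, 0, 0], 0, -0.02], [[0, 0, 0], 0, -0.05], [[0, 0, 0], 0, -0.1], [[0, 0, 0], 0, -0.1], [[0, 0, 0], 0, -0.1], [[0, 0, 0], 0, -0.1], [[0, 0, 0], 0, -0.1]]}}

```text
t: 13.72
eef_pos: [479.5, 163.9, 266.8]
tcp_rot: [3.141, 0.0, -3.134]
ft_force: [0.0, -0.1, -0.6]
opening: 0.505
grip_force: 30.0
```

It stopped at 48 mm, which is the width for holding the pastry. Lift.

{"op": "move_arm", "data": {"commands": [[[0, 0, 0.1], 0, -0.1], [[0, 0, 0.15], 0, -0.1], [[0, 0, 0.2], 0, -0.1], [[0, 0, 0.25], 0, -0.1], [[0, 0, 0.3], 0, -0.1], [[0, 0, 0.4], 0, -0.1], [[0, 0, 0.4], 0, -0.1], [[0, 0, 0.4], 0, -0.1], [[0, 0, 0.4], 0, -0.1], [[0, 0, 0.4], 0, -0.1], [[0, 0, 0.4], 0, -0.1], [[0, 0, 0.4], 0, -0.1], [[0, 0, 0.4], 0, -0.1], [[0, 0, 0.4], 0, -0.1], [[0, 0, 0.3], 0, -0.1], [[0, 0, 0.2], 0, -0.1], [[0, 0, 0.1], 0, -0.1], [[0, 0, 0], 0, -0.1], [[0, 0, 0], 0, -0.1], [[0, 0, 0], 0, -0.1]]}}

```text
t: 15.38
eef_pos: [479.5, 163.9, 422.2]
tcp_rot: [-3.142, -0.001, -3.134]
ft_force: [-1.9, 0.2, -0.8]
opening: 0.506
grip_force: 30.0
```

Run:
```python
from h import *
s=env.state();T=s["eef_pos"];print(T,s["opening"],s["grip_force"],s["ft_force"],s["moment"])
p=read_camera("scene");save(p,"s9");t=read_camera("top");save(t,"t9")
for b,box in((p["image"],(150,260,320,440)),(t["image"],(180,230,180,270))):
    m=cv2.inRange(cv2.cvtColor(b,cv2.COLOR_RGB2HSV),(5,110,30),(22,255,255));k=np.zeros_like(m);k[box[0]:box[1],box[2]:box[3]]=1
    n,l,st,c=cv2.connectedComponentsWithStats(m*k);print([(st[i].tolist(),c[i].round(1).tolist()) for i in range(1,n) if st[i,4]>20])
j=T-[0,0,175.5]+np.array([125,0,0])
print("pred bun",proj(p,[j+[0,0,-3],[603.5,163.5,86]]),proj(t,[j]))
for n in("bun_center","bar_center","square_center"):print(n,[(np.round(a["at"],1),round(a["confidence"],2)) for a in search_frame(n,p)[:2]])
```

```text
[479.47349918 163.92051141 422.23822472] 0.5062674665813149 29.958448112010956 [-1.89395208  0.22726297 -0.82387283] [ 0.03423547  0.09561637 -0.0592347 ]
[([370, 181, 18, 20, 275], [378.2, 189.9]), ([323, 213, 17, 27, 333], [330.8, 225.7]), ([392, 225, 18, 18, 294], [400.4, 233.6])]
[([209, 185, 12, 9, 74], [214.1, 188.9]), ([244, 190, 10, 20, 144], [248.6, 199.5]), ([192, 194, 11, 4, 33], [196.7, 195.2])]
pred bun [[377.043  189.4215]
 [366.2614 227.8075]] [[215.5021 189.7617]]
bun_center [(array([381.1, 188.3]), 0.67)]
bar_center [(array([330.9, 226.1]), 0.75)]
square_center [(array([398.9, 238.3]), 0.8)]
```

The bun is in the tongs at the predicted place, about 155 mm up. The bar and square are in place and the pan has risen. I'll let it settle, recheck and hand in.

{"op": "move_arm", "data": {"commands": [[[0, 0, 0], 0, -0.1], [[0, 0, 0], 0, -0.1], [[0, 0, 0], 0, -0.1], [[0, 0, 0], 0, -0.1], [[0, 0, 0], 0, -0.1], [[0, 0, 0], 0, -0.1], [[0, 0, 0], 0, -0.1], [[0, 0, 0], 0, -0.1]]}}

```text
t: 16.3
eef_pos: [479.5, 163.9, 422.8]
tcp_rot: [3.142, 0.0, -3.134]
ft_force: [0.0, -0.5, -1.6]
opening: 0.507
grip_force: 30.0
```

Run:
```python
from h import *
p=read_camera("scene")
m=cv2.inRange(cv2.cvtColor(p["image"],cv2.COLOR_RGB2HSV),(5,110,30),(22,255,255));m[:150]=0;m[260:]=0;m[:,:320]=0;m[:,440:]=0
n,l,st,c=cv2.connectedComponentsWithStats(m);r=[c[i].round(1).tolist() for i in range(1,n) if st[i,4]>20];print(r)
if len(r)==3 and abs(r[0][1]-189.9)<1.5: print(env.job_done())
```

```text
[[378.1, 189.8], [330.8, 225.7], [400.3, 233.7]]
the job is handed in; nothing more can be done
None
```

I handed the job in at about 16 s: the tongs hold the round pastry about 155 mm above where it lay, the bar and the square are still on the pan, and the pan has risen (its exact height against the mark was not measured).

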